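Load a sample cartridge through the reader's sprung dust flap

TASK

Take the tall flat cartridge out of the grey plastic rack and push it, upright and foot first, down through the sprung dust flap in the top of the black reader until it stands fully home on the bottom of the port. Let go and leave it standing there, holding the flap open. Leave the short cartridge in the rack.

Things in the scene. Friction and masses are not known exactly. Their poses are not given: they have to be found in the camera images.
- cartridge: Tall cartridge to load: white plastic slab 22 mm thick (x), 44 wide (y), 129 tall (z up), 56 to 108 g, same both ways round. Origin: centre of its underside. Starts upright in one of three bays of a fixed grey plastic rack 40 mm high (bays in a row along its y, 74 mm apart, floor 8 mm above the bench, 3 mm play); its broad faces are free on both sides above the rack.
- short_cartridge: Short cartridge, a bystander in another bay of the rack: same plastic, thickness and width, but only 78 mm tall. Origin: centre of its underside. The third bay holds a round vial, 27 mm wide, 80 mm tall, with a red cap.
- port (a point): Centre of the port's mouth, level with the flat top (82 mm up) of the fixed black reader, 120 x 170 mm, blue screen on its +y side. x: short side, y: long side, z up. Mouth 68 (x) by 82 mm (y); grey slopes lead to a 52 x 66 mm throat 16 mm down. Flat bottom 74 mm below the top: a seated cartridge stands out 55 mm. Its thickness goes along x, either way round.
- flap (a joint): Sprung dust flap, aluminium plate 56 x 63 x 3 mm closing the throat 16 mm below the reader's top, hinged just beyond the throat's +x long side. 0 = shut (level); grows to 1.5 rad as its free edge swings down. The cartridge needs 2 to 5 N to push it open; open, it presses the cartridge towards -x with 1 to 2 N, which may stop it sinking by itself. With the cartridge home it reads 0.85 to 1.4.
Not all that is in view belongs to the job. What is shaped like the cartridge but blue or pink is not meant. Leave any purple look-alike of the part that bears port alone.

How it is judged:
By the outcome, as a careful person would: the job done as asked, in the order asked, and still so for the second after the job is handed in, with the robot touching nothing.
It also fails if it takes over 35 s, if anything falls off the work surface, if the arm or the gripper's body presses on something with over 40 N, if the wrist force passes 120 N, or if a joint passes its speed limit or range.

ROBOT

A 6-joint arm with a two-finger parallel gripper is mounted at the origin on the work surface. World frame = base frame: x ahead of the robot, y to its left, z up, the work surface at z = 0. Lengths are in mm, angles in rad, forces in N, time in s.
With the tool pointing down it reaches from about 325 to 750 mm from the base axis. Payload 7.6 kg.
Tool frame: the origin (TCP) lies at the very end of the fingers, on their centre line; the grasp point (between the pads) lies 19 mm behind it; z points along the fingers, y is the line along which they close (so a half turn about z gives the same grasp; the last joint's range is limited). The gripper opens to 85 mm and grips with 20 to 120 N. Pads are 22 mm wide; open, the fingers measure 114 mm over their backs; the gripper's body (76 mm by 85 mm) begins 54 mm behind the grasp point. The pads swing forward as they close: fully open they stand 13 mm farther back than shut.
Start: joints at [-1.358, 0.052, 1.401, -0, 1.689, -0.07], TCP at [146.524, -504.163, 193.223] pointing down, gripper open.
Joint ranges: [-2.9, 2.9], [-0.91, 2.17], [0.12, 2.37], [-1.06, 4.2], [0.26, 2.73], [-2.93, 2.93]. Speed limits (rad/s): [2.57, 2.57, 3.01, 3.14, 3.14, 3.14].

INTERFACE

Orientations are given as a unit quaternion [w, x, y, z].
In Python, from bench import arm, effector, planner, optics, ticket gives the robot as it stands. Calls block until the motion is done:
- arm.goto(position, orientation): joint-space move of the TCP to a pose.
- arm.move_straight(position, attitude=None, max_speed=150): straight line of the TCP; attitude=None keeps the orientation; max_speed is the mean speed in mm/s.
- arm.movej(angles): joint-space move.
- effector.move_gripper(opening, effort=None): finger opening in mm; effort is the grip in N (None keeps the last); returns when the fingers have stopped.
- arm.wait(seconds).
- planner.ik(position, orientation): joint angles nearest the present ones, or None.
- arm.state(): the state.
- optics.get_image(name): name is "side" or "top"; returns a dict with "image" (420x560x3 uint8, red, green, blue), "depth" (420x560 float32, mm along the optical axis (not along the pixel's ray), 0 where there is no reading), "fx", "fy", "cx", "cy" (pixels), "origin" and "rotation" of the camera in the world. Camera axes: x right, y down, z forward; pixel columns grow to the right and rows downward; lengths in mm; the calibration is good to about 2 mm. A picture is of the moment at which its call begins.
A pose or a line that the arm cannot do raises arm.Unreachable and nothing moves.
- ticket.finish_job(): hands the job in; it is judged then, once.
Trained networks look in the newest picture that a camera, given by its name, has taken for a name from the list of things; names that differ only in an ending like _2 or _b are one class to them, and where a whole thing is asked for, a point or a joint stands for the part that bears it (a point fixed in the world has none). Each returns a list of dicts, best first, with "conf" (0 to 1); they miss things now and then, are a little off and sometimes report something else, mostly with a low value. They report only what shows in the picture. A call takes as long as a camera call. They do not tell look-alikes from the thing itself.
- optics.recognise(target, camera): "centre" ([column, row] in pixels, amid what is visible of it).
- optics.outline_of(target, camera): "pixels" (420x560 bool, what is visible of it) and "centre" ([column, row] in pixels, amid what is visible of it).
- optics.spot_point(target, camera): "centre" ([column, row] in pixels: a listed point, or the origin of a listed thing).
The state is a dict: "time": time; "joint_positions": joint angles; "joint_velocities": joint speeds; "effort": joint torques, N m; "tcp_pos": TCP position; "eef_rot": TCP orientation; "ft_force": force on the tool from outside, world axes, zero at the start; "ft_torque": the same for the moment, N m; "finger_gap": finger opening in mm; "finger_force": force on a finger pad.
Only numpy, scipy, OpenCV 4.12 (cv2) and the standard library are available. Lean on these libraries where they do the work, as an engineer would, in place of code of your own. Each camera call takes 0.05 s, during which the arm holds its last target. There are 200 camera calls.

## Working session

There is one attempt and no reset: what is moved stays moved. The work goes in short steps, each a Python script; the robot and the scene stay as the last script left them, time stands still between calls to the robot, and variables do not carry over. Pictures are saved under pics/ and viewed, at most 10 in all, crops included, and the job is handed in when it is done.

```bash
mkdir -p pics; ls
cat > h.py <<'E'
import numpy as np, cv2
from bench import arm, effector, planner, optics, ticket
def cloud(d):
    Z=d["depth"].astype(float); v,u=np.indices(Z.shape)
    P=np.stack([(u-d["cx"])/d["fx"]*Z,(v-d["cy"])/d["fy"]*Z,Z],-1)
    W=P@np.array(d["rotation"]).reshape(3,3).T+np.array(d["origin"]); W[Z<=0]=np.nan
    return W
def save(d,n): cv2.imwrite("pics/"+n,cv2.cvtColor(d["image"],cv2.COLOR_RGB2BGR))
E
python3 - <<'E'
from h import *
for c in("top","side"):
    d=optics.get_image(c); W=cloud(d); save(d,c+"0.png"); np.savez(c+".npz",W=W,im=d["image"])
    print(c,d["origin"],d["rotation"],d["fx"])
    for t in("cartridge","short_cartridge","port","flap"):
        for o in optics.outline_of(t,c)[:4]:
            m=o["pixels"]; p=W[m]; p=p[~np.isnan(p[:,0])]
            print(t,round(o["conf"],2),np.round(o["centre"]),m.sum(),np.round(np.median(p,0)) if len(p) else None,np.round(np.percentile(p[:,2],[2,98])) if len(p) else None, np.round(np.median(d["image"][m],0)))
    for o in optics.spot_point("port",c)[:3]:
        u,v=np.round(o["centre"]).astype(int); print("pt",o["conf"],u,v,W[v,u])
print(arm.state()["time"])
E
```

```text
picsTraceback (most recent call last):
  File "<stdin>", line 3, in <module>
  File "h.py", line 6, in cloud
    W=P@np.array(d["rotation"]).reshape(3,3).T+np.array(d["origin"]); W[Z<=0]=np.nan
        ~~~~~~~~~~~~~~~~~~~~~~~~~~~~~~~^^^^^
ValueError: cannot reshape array of size 4 into shape (3,3)
```

Rotation is a quaternion [w,x,y,z].

```bash
sed -i 's/np.array(d\["rotation"\]).reshape(3,3).T/R.from_quat(np.roll(d["rotation"],-1)).as_matrix().T/; 1a from scipy.spatial.transform import Rotation as R' h.py
python3 - <<'E'
from h import *
for c in("top","side"):
    d=optics.get_image(c); W=cloud(d); save(d,c+"0.png"); np.savez(c+".npz",W=W,im=d["image"])
    print(c,d["origin"],d["rotation"],d["fx"])
    for t in("cartridge","short_cartridge","port","flap"):
        for o in optics.outline_of(t,c)[:4]:
            m=o["pixels"]; p=W[m]; p=p[~np.isnan(p[:,0])]
            print(t,round(o["conf"],2),np.round(o["centre"]),m.sum(),np.round(np.median(p,0)) if len(p) else None,np.round(np.percentile(p[:,2],[2,98])) if len(p) else None, np.round(np.median(d["image"][m],0)))
    for o in optics.spot_point("port",c)[:3]:
        u,v=np.round(o["centre"]).astype(int); print("pt",o["conf"],u,v,W[v,u])
print(arm.state()["time"])
E
```

```text
top [ 359.26730207   32.99714574 1064.65549673] [ 0.03593828 -0.70295133  0.70995356 -0.02310424] 426.67580101799393
cartridge 0.88 [190. 173.] 435 [522. 262. 120.] [ 26. 140.] [59. 58. 57.]
cartridge 0.82 [207. 221.] 394 [412. 229. 125.] [  7. 132.] [86. 69. 76.]
cartridge 0.64 [140. 181.] 363 [505. 375. 126.] [  4. 132.] [44. 65. 91.]
short_cartridge 0.6 [222. 162.] 284 [552. 199.  84.] [32. 89.] [102. 101. 104.]
port 0.9 [403. 278.] 4425 [ 281. -222.   82.] [23. 87.] [ 99.  62. 121.]
port 0.61 [423. 182.] 4346 [ 502. -267.   82.] [ 4. 87.] [42. 42. 43.]
flap 0.79 [414. 271.] 582 [ 292. -248.   67.] [63. 70.] [151. 152. 159.]
flap 0.77 [433. 178.] 579 [ 509. -296.   67.] [63. 70.] [151. 152. 159.]
pt 0.96 417 270 [ 294.73311985 -254.52402761   64.34515018]
pt 0.69 435 179 [ 505.84099951 -302.71852219   68.15945268]
side [-132.98626512  627.4728914   865.03377158] [ 0.15128698 -0.33919014  0.85626512 -0.35898795] 436.49050597303716
cartridge 0.87 [184. 228.] 633 [517. 279.  98.] [ 35. 139.] [74. 74. 65.]
cartridge 0.86 [232. 249.] 761 [404. 248.  83.] [  6. 131.] [84. 40. 51.]
cartridge 0.59 [148. 266.] 898 [502. 397.  81.] [  3. 131.] [13. 29. 63.]
short_cartridge 0.62 [203. 216.] 341 [548. 210.  70.] [36. 88.] [76. 76. 68.]
port 0.63 [330. 147.] 2601 [ 488. -232.   69.] [-1. 85.] [25. 24. 26.]
flap 0.46 [338. 137.] 151 [ 509. -300.   65.] [62. 68.] [191. 188. 180.]
pt 0.92 336 132 [ 525.15149941 -316.61730398   63.70697124]
0.65
```

View pics/top0.png

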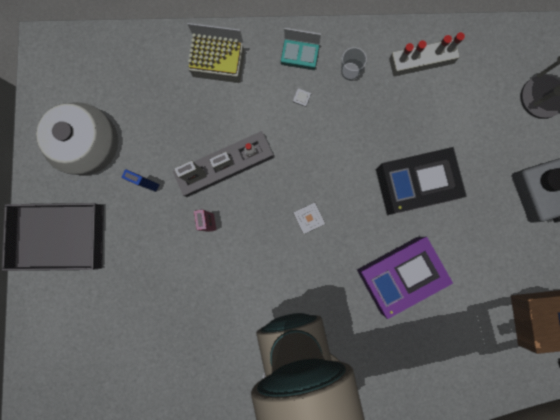

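View pics/side0.png

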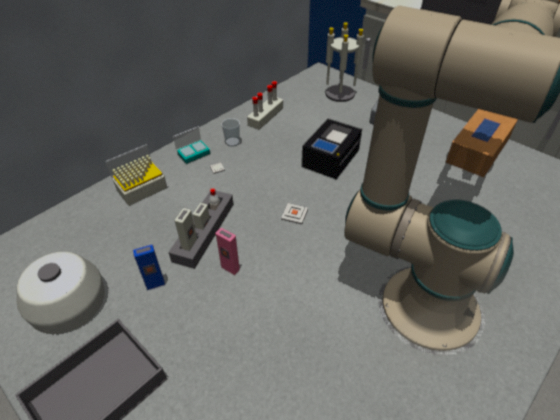

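The top view shows the white tall cartridge at about (186,168) in the rack's left end bay, the short one at (220,160) and the vial at (249,149). The black reader is at (421,181) with its mouth at (433,178) and its screen at (402,184). The purple decoy is at (405,277), and the blue (140,181) and pink (202,219) look-alikes stand beside the rack. The side view agrees with all of this. Next I'll fit exact poses from the depth data.

Run:
```python
from h import *
def fit(n,W,c,r,z0,z1):
    m=(np.hypot(W[...,0]-c[0],W[...,1]-c[1])<r)&(W[...,2]>z0)&(W[...,2]<z1)
    p=W[m]; b=cv2.minAreaRect(p[:,:2].astype(np.float32)); print(n,len(p),np.round(b[0],1),np.round(b[1],1),round(b[2],1),"mean",np.round(p.mean(0),1))
for c in("top","side"):
    W=np.load(c+".npz")["W"]; print(c)
    fit("cart",W,(522,265),45,131,146)
    fit("short",W,(552,199),45,80,93)
    fit("rack",W,(552,199),130,35,45)
    fit("reader",W,(500,-265),125,78,87)
    fit("flap",W,(507,-300),40,60,71)
```

```text
top
cart 204 [526.  268.6] [23.5 43.6] 23.5 mean [525.4 268.2 136.8]
short 180 [556.2 201.5] [22.7 43.8] 24.5 mean [555.6 200.6  86.1]
rack 1711 [523.7 186.6] [138.9 239.9] 24.5 mean [556.  191.6  40.1]
reader 2850 [ 503.2 -272.4] [120.3 172.1] 12.1 mean [ 501.5 -265.5   82.8]
flap 673 [ 509.2 -297.6] [57.5 72.6] 14.1 mean [ 509.5 -298.6   66.8]
side
cart 151 [524.4 272.4] [23.3 45. ] 25.3 mean [523.1 273.5 136.3]
short 126 [555.6 205.2] [23.3 45.2] 24.5 mean [553.7 206.   85.3]
rack 1045 [556.  203.9] [ 68.4 244.2] 24.1 mean [539.4 217.1  39.8]
reader 1050 [ 503.3 -267. ] [123.1 176.4] 12.0 mean [ 499.2 -256.4   81.8]
flap 217 [ 512.5 -303.1] [55.7 62.2] 12.4 mean [ 513.5 -303.6   66. ]
```

Poses: cartridge (525.3, 270) with its thickness along 24.3°. Port (510, -300.5) with reader x at 12°. Heights and sizes agree with the spec, so I'll grasp and lift.

```bash
cat >> h.py <<'E'
def down(deg):
    c,s=np.cos(np.radians(deg)),np.sin(np.radians(deg))
    q=R.from_matrix(np.array([[-s,c,0],[c,s,0],[0,0,-1]]).T).as_quat(); return list(np.roll(q,1))
def st(l=""):
    s=arm.state(); print(l,round(s["time"],2),"tcp",np.round(s["tcp_pos"],1),"F",np.round(s["ft_force"],1),"gap",round(s["finger_gap"],1),"ff",np.round(s["finger_force"],1))
E
python3 - <<'E'
from h import *
best=min((a for a in(24.3,204.3,-155.7) if planner.ik([525.3,270,225],down(a)) is not None),key=lambda a:abs(planner.ik([525.3,270,225],down(a))[5]))
print(best,np.round(planner.ik([525.3,270,225],down(best)),2))
for a in(12,192):
    j=planner.ik([510,-300.5,235],down(a)); print(a,None if j is None else np.round(j,2))
effector.move_gripper(52)
arm.goto([525.3,270,200],down(best)); st()
arm.move_straight([525.3,270,96],max_speed=80); st("at")
effector.move_gripper(18,effort=40); st("grip")
arm.move_straight([525.3,270,230],max_speed=80); st("up")
d=optics.get_image("side"); save(d,"lift.png")
E
```

```text
24.3 [ 0.41  0.23  1.14 -0.    1.77 -0.01]
12 [-0.59  0.24  1.11 -0.    1.79 -0.8 ]
192 [-0.59  0.24  1.11 -0.    1.79  2.34]
 4.11 tcp [525.6 269.3 200. ] F [-0.2 -0.   0.4] gap 52.2 ff 0.0
at 5.56 tcp [525.7 270.2  96.7] F [ 0.1 -0.  -0.2] gap 51.7 ff 0.0
grip 5.95 tcp [525.6 270.1  96.6] F [0.5 0.5 3.1] gap 20.1 ff 39.2
up 7.78 tcp [525.1 269.9 229.4] F [-0.  -0.3 -1.2] gap 19.7 ff 39.1
```

View pics/lift.png

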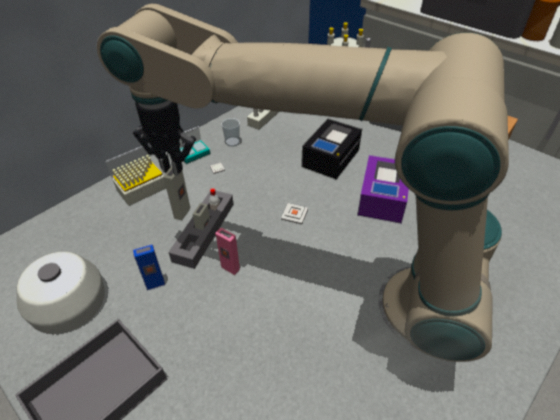

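The side view shows the tall cartridge held upright at about (178,195), clear of the rack. The short one isn't obvious at (203,216), so I'll check a crop.

Run:
```python
from h import *
for c in("side","top"):
    d=optics.get_image(c); W=cloud(d)
    m=(np.hypot(W[...,0]-555.5,W[...,1]-202)<35)&(W[...,2]>55)&(W[...,2]<110); print(c,m.sum(),np.round(W[m].mean(0)) if m.any() else "")
    m=(np.hypot(W[...,0]-555.5,W[...,1]-202)<250)&(W[...,2]>50)&(W[...,2]<95)
    print(np.round(W[m][::40]))
    for t in("short_cartridge","cartridge"):
        for o in optics.outline_of(t,c): p=W[o["pixels"]];print(t,o["conf"],np.round(o["centre"]),np.round(np.nanmedian(p,0)))
    if c=="side": cv2.imwrite("pics/crop.png",cv2.resize(d["image"][130:290,110:270,::-1],None,fx=3.6,fy=3.6,interpolation=cv2.INTER_CUBIC))
```

```text
side 240 [550. 208.  77.]
[[804. 197.  82.]
 [787. 171.  57.]
 [784. 186.  61.]
 [786. 230.  80.]
 [776. 195.  60.]
 [787. 230.  68.]
 [773. 199.  53.]
 [781. 226.  59.]
 [784. 243.  60.]
 [786. 262.  60.]
 [788. 286.  60.]
 [579. 142.  74.]
 [576. 130.  54.]
 [578. 153.  50.]
 [552. 199.  86.]
 [546. 208.  87.]
 [556. 226.  82.]
 [539. 215.  79.]
 [540. 219.  70.]
 [553. 225.  51.]
 [393. 229.  88.]
 [400. 247.  89.]
 [394. 250.  88.]
 [390. 245.  80.]
 [393. 229.  56.]
 [403. 249.  51.]
 [502. 401.  92.]
 [504. 402.  84.]
 [505. 409.  83.]
 [508. 416.  79.]
 [492. 381.  56.]
 [508. 417.  65.]]
short_cartridge 0.53 [203. 218.] [548. 213.  71.]
cartridge 0.71 [178. 191.] [516. 281. 212.]
cartridge 0.69 [233. 251.] [403. 248.  83.]
cartridge 0.65 [147. 266.] [502. 397.  80.]
top 231 [554. 200.  82.]
[[803. 234.  85.]
 [794. 260.  84.]
 [794. 250.  78.]
 [794. 258.  73.]
 [797. 163.  61.]
 [796. 180.  59.]
 [793. 200.  60.]
 [786. 224.  73.]
 [789. 251.  60.]
 [789. 272.  55.]
 [786. 173.  60.]
 [784. 180.  59.]
 [780. 177.  61.]
 [778. 193.  55.]
 [587. 138.  90.]
 [583. 141.  66.]
 [577. 125.  61.]
 [568. 183.  73.]
 [558. 201.  90.]
 [554. 202.  86.]
 [549. 206.  89.]
 [545. 207.  84.]
 [540. 211.  72.]
 [502. 370.  84.]
 [428. 228.  92.]
 [406. 224.  51.]]
short_cartridge 0.68 [221. 161.] [551. 199.  84.]
cartridge 0.71 [208. 220.] [414. 228. 110.]
cartridge 0.68 [188. 162.] [527. 249. 192.]
cartridge 0.54 [134. 178.] [507. 378. 127.]
```

View pics/crop.png

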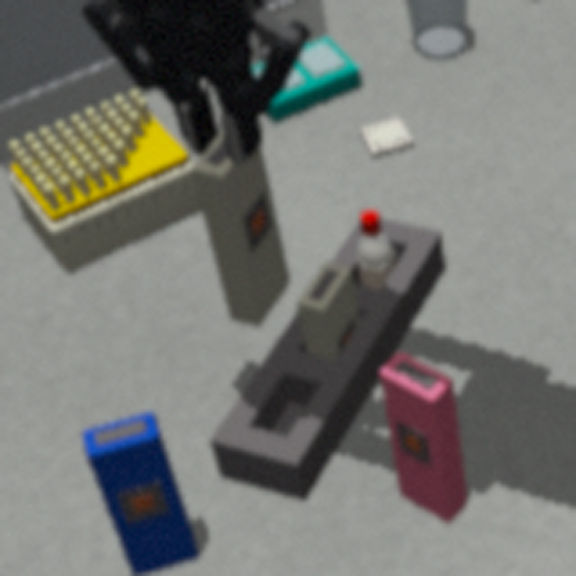

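The crop shows the short cartridge still in its bay, and the tall one held upright. Now to move over the port and check from there.

Run:
```python
from h import *
ex=np.array([np.cos(np.radians(12)),np.sin(np.radians(12))])
p=np.array([510,-300.5])-6*ex
arm.goto([*p,235],down(12)); arm.wait(0.2); st("over")
arm.move_straight([*p,188],max_speed=80); st("near")
for c in("side","top"):
    d=optics.get_image(c); W=cloud(d); save(d,c+"1.png")
    q=W.reshape(-1,3); im=d["image"].reshape(-1,3)
    for z in((105,130),(130,155)):
        m=(np.hypot(q[:,0]-p[0],q[:,1]-p[1])<45)&(q[:,2]>z[0])&(q[:,2]<z[1])
        if m.sum()>4: b=cv2.minAreaRect(q[m][:,:2].astype(np.float32)); print(c,z,m.sum(),np.round(b[0],1),np.round(b[1],1),round(b[2],1),"zmin",q[m][:,2].min())
    if c=="side": cv2.imwrite("pics/crop2.png",cv2.resize(d["image"][60:200,260:420,::-1],None,fx=4,fy=4,interpolation=cv2.INTER_CUBIC))
print(p)
```

```text
over 10.38 tcp [ 504.5 -301.2  235. ] F [ 0.1  0.1 -1.7] gap 19.7 ff 39.1
near 11.12 tcp [ 504.3 -301.9  188.4] F [-0.  -0.  -0.6] gap 20.1 ff 39.1
side (105, 130) 81 [ 496.7 -294.8] [48.2 20.7] 73.4 zmin 105.41471194564292
side (130, 155) 87 [ 502.7 -299.5] [23.  50.1] 6.4 zmin 130.01905110229882
top (105, 130) 47 [ 495.9 -292.5] [36.2 18.1] 64.1 zmin 105.46997789845386
top (130, 155) 49 [ 496.5 -288.7] [30.8 15.3] 57.2 zmin 130.08608681697274
[ 504.1311144  -301.74747014]
```

View pics/crop2.png

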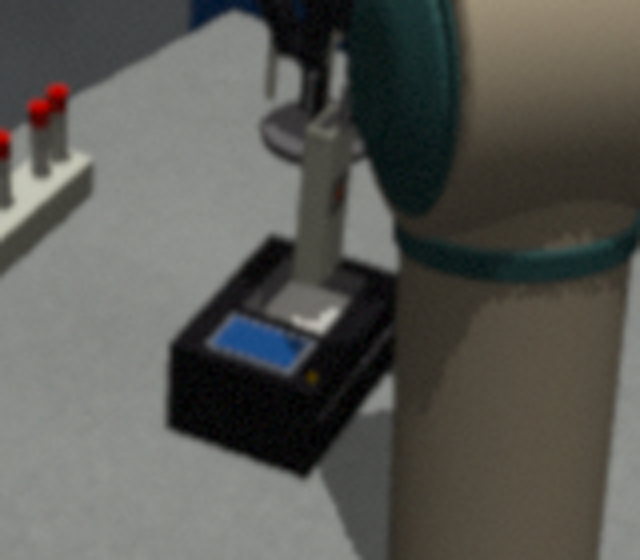

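The crop shows the cartridge upright above the mouth, with its foot at about (318,285) over the flap. I'll lower it in steps while watching the force.

Run:
```python
from h import *
p=np.array([504.13,-301.75])
for z in(165,152,140,125,112,104,100,98,97,96,95):
    arm.move_straight([*p,z],max_speed=50); st(z)
    f=arm.state()["ft_force"]
    if np.hypot(f[0],f[1])>12 or f[2]>14: print("stop");break
```

```text
165 11.82 tcp [ 504.1 -301.7  164.9] F [ 0.   0.  -1.2] gap 19.8 ff 39.1
152 12.23 tcp [ 504.1 -301.7  151.9] F [ 1.  -1.1  0.5] gap 19.6 ff 39.3
140 12.62 tcp [ 503.8 -301.6  139.5] F [-1.4 -0.1  1.4] gap 19.8 ff 39.4
125 13.07 tcp [ 503.6 -301.6  124.3] F [-2.3 -0.8 -0.4] gap 19.5 ff 39.2
112 13.48 tcp [ 503.7 -301.6  111.3] F [-1.3  0.1  0.6] gap 19.6 ff 39.1
104 13.79 tcp [ 503.7 -301.6  103.3] F [-1.6 -0.1 -1.3] gap 19.6 ff 39.2
100 14.04 tcp [ 504.  -301.7   99.6] F [-1.6 -0.4 -1. ] gap 19.9 ff 39.3
98 14.29 tcp [ 504.1 -301.7   97.9] F [-1.3 -0.4 -1.1] gap 19.5 ff 39.3
97 14.54 tcp [ 504.2 -301.7   97. ] F [-1.  -0.3 -1. ] gap 20.1 ff 39.4
96 14.79 tcp [ 504.4 -301.9   96.7] F [-2.1  1.5  3.4] gap 19.4 ff 39.9
95 15.04 tcp [ 504.8 -302.2   96.7] F [-1.4 -0.1  8.1] gap 19.9 ff 40.5
```

It bottoms at TCP z 96.7, which is the expected full depth. I'll ease it toward the -x wall, so the flap can't tip it, and then release.

Run:
```python
from h import *
ex=np.array([np.cos(np.radians(12)),np.sin(np.radians(12))]); p=np.array([504.13,-301.75])
for k in range(1,14):
    p=p-1.*ex; arm.move_straight([*p,96.3],max_speed=30)
    f=np.array(arm.state()["ft_force"]); fx=f[:2]@ex
    if fx>5: break
st(f"wall {k} {fx:.1f}")
effector.move_gripper(34); st("open")
effector.move_gripper(60); st("open")
arm.move_straight([*p,200],max_speed=100); st("up")
arm.goto([450,-100,260],down(12)); st("away")
for c in("side","top"):
    d=optics.get_image(c); W=cloud(d); save(d,c+"2.png"); q=W.reshape(-1,3)
    m=(np.hypot(q[:,0]-p[0],q[:,1]-p[1])<50)&(q[:,2]>130)&(q[:,2]<160)
    b=cv2.minAreaRect(q[m][:,:2].astype(np.float32)); print(c,m.sum(),np.round(b[0],1),np.round(b[1],1),round(b[2],1),"z",np.median(q[m][:,2]))
    if c=="side": a=d["image"][60:200,260:420]
    else: a2=d["image"][110:250,360:520]
cv2.imwrite("pics/end.png",cv2.resize(np.hstack([a,a2])[...,::-1],None,fx=2.5,fy=2.5,interpolation=cv2.INTER_CUBIC)); print(p)
```

```text
wall 13 6.9 18.29 tcp [ 492.6 -304.2   96.7] F [6.9 0.8 3.2] gap 19.6 ff 40.1
open 18.58 tcp [ 490.5 -304.2   95.2] F [-0.6  0.3  0. ] gap 34.1 ff 0.0
open 18.96 tcp [ 491.4 -304.4   96.2] F [0.1 0.3 0.4] gap 60.2 ff 0.0
up 20.14 tcp [ 491.1 -304.3  199. ] F [-0.6 -0.1  0. ] gap 59.9 ff 0.0
away 21.02 tcp [ 450.1 -100.7  259.3] F [ 1.1  0.1 -0.6] gap 60.2 ff 0.0
side 78 [ 494.8 -300.5] [22.7 45. ] 12.6 z 135.86840669300625
top 0 [0. 0.] [0. 0.] 0.0 z nan
[ 491.41408119 -304.45285198]
  return _methods._mean(a, axis=axis, dtype=dtype,
  ret = ret.dtype.type(ret / rcount)
```

View pics/end.png

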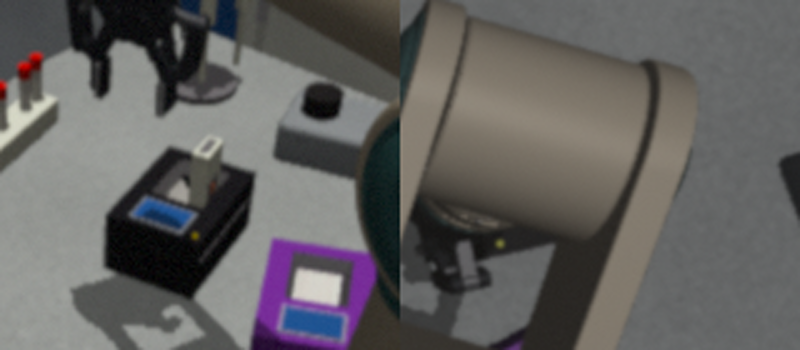

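The cartridge stands upright at about (205,172) in the left half, with its top at 136 mm against an expected 137 and the footprint square. It is home and the arm is clear.

```bash
python3 -c "
from h import *
print(ticket.finish_job())"
```

```text
the job is handed in; nothing more can be done
None
```

The tall cartridge stands upright on the bottom of the black reader's port, released and with the arm clear; the short cartridge was left in the rack, and the job was handed in at about 21 s (flap angle not measured, no verdict returned).

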